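Clamp a radio with the loose vise crank

TASK

Fit the loose crank into the well of the work-holder and feel for its hidden hex until the crank drops fully home, then wind it clockwise until the moving jaw holds the radio firmly against the fixed jaw. Leave the crank fully seated and let go of it, and leave the things lying around alone.

Things in the scene. Friction and masses are not known exactly. Their poses are not given: they have to be found in the camera images.
- holder: Dark cast-iron work-holder fixed to the bench: a square drive tower (76 x 76 mm, top 75 mm above the bench) and a bed (130 mm wide in x, top at z 20 mm) that runs from it along -y to the fixed jaw. Origin at bench height under the tower's axis, z up. Turning its spindle clockwise, seen from above, closes the moving jaw 5 mm per radian; closing takes 4.5 to 7.5 rad from the start.
- well (a point): Centre of the mouth of the round upright well, 54 mm wide, in the tower's top (75 mm above the bench), on the spindle's axis.
- hex (a point): Centre of the flat top of the steel hex spindle down in the well, 29 mm below the rim: 30 mm across flats, its top 5 mm tapered to 26 mm, foot ledge 24 mm below this point. A cone on it (25 mm wide at its foot, 12 at its tip, 8 mm tall) helps centring. The hex's angle is not told here and must be felt; it repeats every 60 degrees. It turns against 0.35 N m of friction and stays where left.
- fixed_jaw (a point): Middle of the steel fixed jaw's gripping face, at holder y -200 mm, 41 mm above the bench; the jaws are 110 mm wide in x, tops at z 62 mm.
- jaw: Moving steel jaw, 110 x 25 x 40 mm, slides along the holder's -y. Origin at mid thickness under the jaw: its gripping face is 12.5 mm further to the holder's -y. With the radio clamped its origin is at about y -129.5 mm in the holder's frame.
- crank: Loose steel crank, 0.5 kg, stood on its socket. Origin at the centre of the socket's mouth, z up the shaft. Hex socket: 31.6 mm across flats (a flat faces its x axis), 36 mm deep; 48 mm wide outside, 42 tall. Arm 22 mm wide, x -44 to 93, z 88 to 100 mm, with a round balance weight (28 mm wide, to z 110) at x -44. Origin is 43 to 46 mm above the bench when unseated on the hex, 22 mm when seated.
- crank_grip (a point): Middle of the rectangular grip block on top of the crank's hub, on its axis: 40 mm in crank x, 26 mm in y, z 100 to 132 mm (this point 116 mm above the crank's origin).
- crank_knob (a point): Middle of the black knob, 24 mm thick, 45 mm tall (crank z 102 to 147 mm), 80 mm from the crank's axis along its +x; it spins freely on its upright pin, so it can be held while it is led round in a circle.
- radio: Black handheld radio, 0.35 kg, body 130 x 58 x 36 mm (x, y, z) with a 50 mm stub aerial, lying on the bed between the jaws. Origin at the centre of the underside.
- screwdriver: Bystander: screwdriver with orange handle, lying on the bench.
- reel: Bystander: metal reel, 60 mm wide, 55 mm tall, standing on the bench.
- meter: Bystander: grey hand meter, 140 x 75 x 35 mm, lying on the bench.

How it is judged:
By the outcome, as a careful person would: the job done as asked, in the order asked, and still so for the second after the job is handed in, with the robot touching nothing.
It also fails if it takes over 72 s, if anything falls off the work surface, if the arm or the gripper's body presses on something with over 40 N, if the wrist force passes 120 N, or if a joint passes its speed limit or range.

ROBOT

A 6-joint arm with a two-finger parallel gripper is mounted at the origin on the work surface. World frame = base frame: x ahead of the robot, y to its left, z up, the work surface at z = 0. Lengths are in m, angles in rad, forces in N, time in s.
With the tool pointing down it reaches from about 0.325 to 0.9 m from the base axis. Payload 6.1 kg.
Tool frame: the origin (TCP) lies on the mounting face of the last link; the fingertips stand 173 mm ahead of it and the grasp point (between the pads) lies 155 mm ahead of it (hold_point_z is the distance from the TCP to the grasp point, in m); z points along the fingers, y is the line along which they close (so a half turn about z gives the same grasp; the last joint's range is limited). The gripper opens to 85 mm and grips with 20 to 120 N. Pads are 22 mm wide; open, the fingers measure 114 mm over their backs; the gripper's body (76 mm by 85 mm) begins 54 mm behind the grasp point. The pads swing forward as they close: fully open they stand 13 mm farther back than shut.
Start: joints at [-0.126, 0.22, 1.526, -0, 1.395, -0.126], TCP at [0.625, -0, 0.405] pointing down, gripper open.
Joint ranges: [-2.98, 2.98], [-0.91, 2.08], [0.09, 2.57], [-1.24, 4.39], [0.2, 2.65], [-2.68, 2.68]. Speed limits (rad/s): [2.57, 2.57, 3.01, 3.14, 3.14, 3.14].

INTERFACE

Orientations are given as a unit quaternion [x, y, z, w].
In Python, from rig import get_obs, read_camera, camera_model, sign_off, find_in, place_of, hold_point_z gives the robot as it stands.
- The arm moves only by the shell command python3 -m handwheel 'ROWS' [FORCE]. ROWS is JSON, a list of rows, each a list of 5 numbers: the closure in counts, from 0 (fully open) to 255 (shut), then the shift along the world's x, y, z scaled (see below), then the turn about the world's z scaled (see below). A call has 1 to 8 rows; each row is the pose to reach, as a shift and turn from the pose commanded when the call began; what a row does not reach only later rows make up. The controller multiplies each number of a shift by 0.12 m and each number of a turn by pi/2 rad. A row lasts 1/12 s, in which the tool goes at most 41.7 mm and 7.16 degrees, less where a joint would pass 70% of its speed; a pose out of reach is approached as far as the arm can. A call with a number of a shift or a turn outside -1 to 1 is refused whole. A call with a gripper value outside its range is refused whole. The fingers move at their own pace and stop on an object; FORCE is the grip in N (left out, the last holds). Time passes only in rows, so rows that repeat a pose let the fingers close. It gives the time, the measured TCP pose, the force, the opening and the grip force at its end, in the units of the state.
- get_obs(): the state, without advancing time (a new reading comes with each control period).
- read_camera(name): name is "scene" or "side" or "wrist"; returns the picture (420x560x3 uint8, red, green, blue); there is no depth.
- camera_model(name): a dict with "vfov" (degrees; the focal length in pixels is half the picture's height over the tangent of half this angle, whatever the lens; pixels are square), "cx", "cy" (the principal point, pixels), "R" (3x3) and "t" (3): a world point X has camera coordinates R X + t. Camera axes: x right, y down, z forward; pixel columns grow to the right and rows downward; lengths in m; the calibration is good to about 2 mm. A picture is of the moment at which its call begins: read the wrist's pose just before it. camera_model takes no time and is no camera call; for the wrist camera it gives the pose at the moment of the call.
- sign_off(): hands the job in; it is judged then, once.
Trained networks look in the newest picture that a camera, given by its name, has taken for a name from the list of things; names that differ only in an ending like _2 or _b are one class to them, and where a whole thing is asked for, a point or a joint stands for the part that bears it (a point fixed in the world has none). Each returns a list of dicts, best first, with "p" (0 to 1); they miss things now and then, are a little off and sometimes report something else, mostly with a low value. They report only what shows in the picture. A call takes as long as a camera call.
- find_in(camera, name): "uv" ([column, row] in pixels, amid what is visible of it).
- place_of(camera, name): "uv" ([column, row] in pixels: a listed point, or the origin of a listed thing).
The state is a dict: "t": time; "joint_positions": joint angles; "qvel": joint speeds; "joint_efforts": joint torques, N m; "eef_pos": TCP position; "orientation": TCP orientation; "ft_force": force on the tool from outside, world axes, zero at the start; "torque": the same for the moment, N m; "grip_width": opening from 0.0 (shut) to 1.0 (fully open); "finger_force": force on a finger pad.
Only numpy, scipy, OpenCV 4.12 (cv2) and the standard library are available. Lean on these libraries where they do the work, as an engineer would, in place of code of your own. Each camera call takes 0.05 s, during which the arm holds its last target. There are 200 camera calls.

## Working session

There is one attempt and no reset: what is moved stays moved. The work goes in short steps, Python scripts to look and compute and a shell command to move; the robot and the scene stay as the last step left them, time stands still between calls to the robot, and variables do not carry over. Pictures are saved under pics/ and viewed, at most 13 in all, crops included, and the job is handed in when it is done.

```bash
mkdir -p pics; cat > h.py <<'E'
import numpy as np, cv2
from rig import *
def ray(cam,uv):
    m=camera_model(cam); f=210/np.tan(np.radians(m["vfov"])/2)
    R=np.array(m["R"]);t=np.array(m["t"])
    d=R.T@np.array([(uv[0]-m["cx"])/f,(uv[1]-m["cy"])/f,1]); return -R.T@t,d
def onz(cam,uv,z):
    c,d=ray(cam,uv); return c+d*(z-c[2])/d[2]
def tri(obs):
    A=np.zeros((3,3));b=np.zeros(3)
    for c,d in obs:
        d=d/np.linalg.norm(d);P=np.eye(3)-np.outer(d,d);A+=P;b+=P@c
    return np.linalg.solve(A,b)
def save(cam,fn): cv2.imwrite("pics/"+fn,cv2.cvtColor(read_camera(cam),cv2.COLOR_RGB2BGR))
E
python3 - <<'E'
from h import *
np.set_printoptions(precision=4,suppress=True)
for c in ["scene","side","wrist"]: save(c,c+"0.png")
a=[cv2.imread(f"pics/{c}0.png") for c in ["scene","side"]]
Z={"well":.075,"fixed_jaw":.041,"crank":0,"crank_grip":.116,"crank_knob":.1245,"hex":.046,"jaw":.02,"radio":.02,"reel":0,"meter":0,"screwdriver":0}
for n,z in Z.items():
    for c in ["scene","side","wrist"]:
        r=place_of(c,n)
        if r: print(n,c,np.round(r[0]["p"],2),np.round(r[0]["uv"],1),onz(c,r[0]["uv"],z))
m=get_obs();print(m)
E
```

```text
well scene 0.66 [276.5 216.5] [ 0.5368 -0.0113  0.075 ]
well side 0.67 [300.3 225.2] [ 0.5357 -0.0266  0.075 ]
well wrist 0.7 [194.8 223.3] [ 0.5319 -0.0256  0.075 ]
fixed_jaw scene 0.79 [231.3 192.9] [ 0.5085 -0.2253  0.041 ]
fixed_jaw wrist 0.69 [202.  348.7] [ 0.5155 -0.2207  0.041 ]
crank scene 0.57 [361.3 280.3] [0.5245 0.2767 0.    ]
crank side 0.9 [251.  187.2] [0.5247 0.2812 0.    ]
crank wrist 0.18 [207.9 317.5] [ 0.5156 -0.2007  0.    ]
crank_grip scene 0.75 [367.8 247.3] [0.5185 0.2734 0.116 ]
crank_grip side 0.79 [250.1 158. ] [0.5205 0.2665 0.116 ]
crank_knob scene 0.64 [393.4 258.3] [0.5203 0.3442 0.1245]
crank_knob side 0.77 [239.7 140.8] [0.5251 0.3599 0.1245]
hex scene 0.95 [275.4 223.9] [ 0.5379 -0.0142  0.046 ]
hex wrist 0.83 [198.7 212.3] [ 0.5289 -0.0224  0.046 ]
jaw scene 0.93 [250.3 210.3] [ 0.5157 -0.136   0.02  ]
jaw side 0.73 [314.4 264.7] [ 0.5286 -0.1193  0.02  ]
jaw wrist 0.69 [209.7 201.5] [ 0.5361 -0.0164  0.02  ]
radio scene 0.88 [238.5 203.7] [ 0.5155 -0.1877  0.02  ]
radio side 0.83 [324.  287.3] [ 0.5129 -0.1944  0.02  ]
radio wrist 0.83 [204.7 317.
[... 278 characters left out ...]
4157 0.    ]
screwdriver scene 0.49 [257.9 163.1] [ 0.2712 -0.3251  0.    ]
screwdriver side 0.91 [255.7 369.6] [ 0.2873 -0.3122  0.    ]
screwdriver wrist 0.54 [419.3   7.5] [0.7742 0.1958 0.    ]
{'t': 1.8, 'joint_positions': array([-0.1261,  0.2204,  1.5265, -0.    ,  1.3947, -0.1261]), 'qvel': array([ 0.0015,  0.0001, -0.0014,  0.0013,  0.0013, -0.0014]), 'joint_efforts': array([ -0.0006, -49.6834, -38.9724,  -0.0002,   0.0008,   0.    ]), 'eef_pos': array([0.625 , 0.    , 0.4047]), 'orientation': array([ 0.7071,  0.7071, -0.    ,  0.    ]), 'ft_force': array([ 0.4783,  0.7558, -0.6945]), 'torque': array([ 0.0054,  0.0102, -0.0128]), 'finger_force': 0.0, 'grip_width': 1.0026559284092813}
```

View pics/scene0.png

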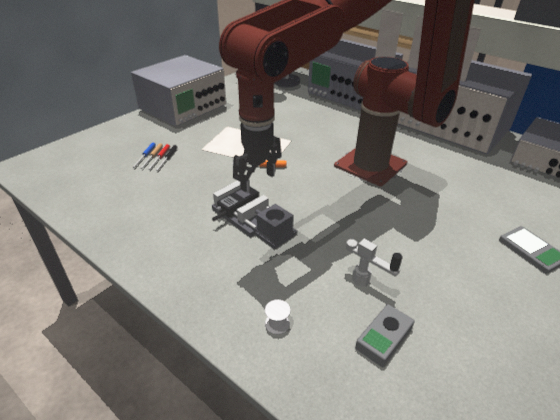

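View pics/wrist0.png

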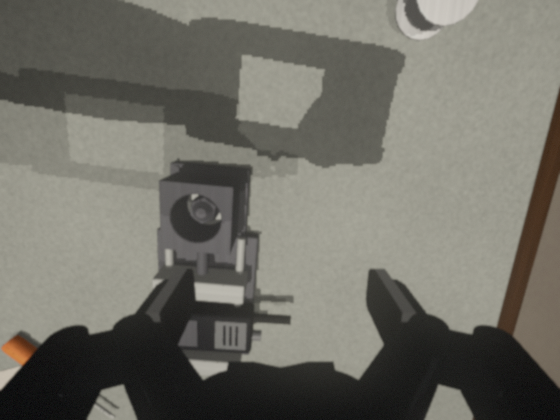

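The scene image shows the crank at about (367,250), with its knob at (396,262), away from the holder at (262,215). The wrist view shows the well at (195,222) and the hex with its cone inside it. Crank yaw is about 90°, so the fingers, which close along world x, fit the grip's 26 mm sides.

```bash
python3 -m handwheel '[[0,-0.4,1,0,0],[0,-0.4,1,0,0],[0,-0.4,1,0,0],[0,-0.4,1,0,0]]' 60 && python3 -m handwheel '[[0,-0.4,0.8,0,0],[0,-0.4,0.8,0,0],[0,-0.4,0.8,0,0],[0,-0.4,0.8,0,0]]'
python3 - <<'E'
from h import *
np.set_printoptions(precision=4,suppress=True)
print(get_obs()["eef_pos"])
save("wrist","w1.png")
for n,z in {"crank":0,"crank_grip":.116,"crank_knob":.1245}.items():
    for r in place_of("wrist",n)[:2]: print(n,np.round(r["p"],2),np.round(r["uv"],1),onz("wrist",r["uv"],z))
E
```

```text
t: 2.13
eef_pos: [0.5748, 0.125, 0.4047]
orientation: [0.706, 0.709, 0.001, -0.001]
ft_force: [0.2, -0.1, 0.5]
grip_width: 1.0
finger_force: 0.0
t: 2.47
eef_pos: [0.527, 0.2196, 0.4049]
orientation: [0.705, 0.709, 0.0, -0.001]
ft_force: [0.5, -0.5, -0.7]
grip_width: 0.999
finger_force: 0.0
[0.527  0.2196 0.4049]
crank 0.86 [281.8 143.1] [0.5292 0.269  0.    ]
crank 0.69 [469.6 205.1] [0.7762 0.1902 0.    ]
crank_grip 0.76 [277.8 152.5] [0.5258 0.2685 0.116 ]
crank_knob 0.69 [280.9  43.1] [0.5287 0.3492 0.1245]
```

View pics/w1.png

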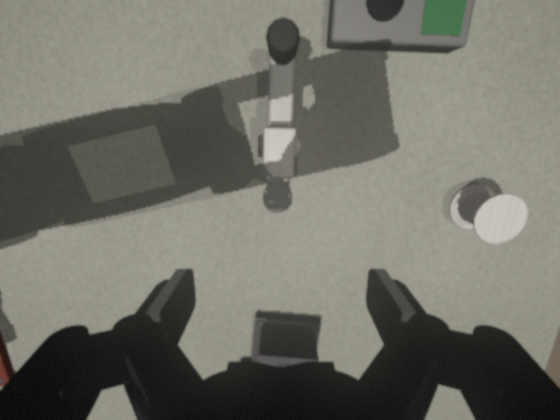

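The view shows the crank grip at (279,145), the knob at (283,40) and the balance weight at (277,193). The crank is upright with yaw ≈ 88°.

```bash
python3 -m handwheel '[[0,0,0.44,0,0],[0,0,0.44,0,0],[0,0,0.44,-0.3,0],[0,0,0.44,-0.6,0],[0,0,0.44,-0.8,0],[0,0,0.44,-0.8,0]]' && python3 -m handwheel '[[60,0,0,-0.28,0],[160,0,0,-0.28,0],[255,0,0,-0.28,0],[255,0,0,-0.28,0],[255,0,0,-0.28,0],[255,0,0,-0.28,0],[255,0,0,-0.28,0],[255,0,0,-0.28,0]]' 60
```

```text
t: 3.17
eef_pos: [0.5273, 0.2669, 0.302]
orientation: [0.708, 0.707, -0.005, -0.002]
ft_force: [-1.5, -0.9, -1.0]
grip_width: 0.998
finger_force: 0.0
t: 3.83
eef_pos: [0.5296, 0.2691, 0.2778]
orientation: [0.707, 0.707, 0.001, 0.001]
ft_force: [-2.8, -1.1, 6.1]
grip_width: 0.295
finger_force: 60.3
```

```bash
python3 -m handwheel '[[255,0,0,0.3,0],[255,0,0,0.6,0],[255,0,0,1,0],[255,0.2,-0.3,1,0],[255,0.4,-0.6,1,0],[255,0.4,-1,1,0],[255,0.4,-1,1,0]]' && python3 -m handwheel '[[255,0.2,-0.3,0,0],[255,0.4,-0.6,0,0],[255,0.4,-1,0,0],[255,0.4,-1,0,0]]' && python3 -m handwheel '[[255,0,-0.3,0,0],[255,0,-0.6,0,0],[255,0,-0.9,0,0],[255,0,-0.9,0,0],[255,0,-0.9,0,0],[255,0,-0.9,0,0]]'
python3 - <<'E'
from h import *
np.set_printoptions(precision=4,suppress=True)
o=get_obs();print(o["eef_pos"],o["orientation"])
save("wrist","w2.png")
for n,z in {"well":.075,"hex":.046,"fixed_jaw":.041,"crank_grip":.24,"crank_knob":.243}.items():
    for r in place_of("wrist",n)[:1]: print(n,np.round(r["p"],2),np.round(r["uv"],1),onz("wrist",r["uv"],z))
E
```

```text
t: 4.42
eef_pos: [0.5779, 0.1438, 0.3953]
orientation: [0.708, 0.706, -0.001, 0.002]
ft_force: [-0.4, -0.2, -6.0]
grip_width: 0.291
finger_force: 62.3
t: 4.75
eef_pos: [0.6255, 0.0231, 0.3946]
orientation: [0.709, 0.706, -0.002, 0.001]
ft_force: [-0.5, -0.4, -4.5]
grip_width: 0.294
finger_force: 63.0
t: 5.25
eef_pos: [0.6246, -0.0791, 0.3947]
orientation: [0.707, 0.707, -0.0, -0.001]
ft_force: [0.2, 0.5, -5.5]
grip_width: 0.293
finger_force: 62.9
[ 0.6246 -0.0791  0.3947] [ 0.7075  0.7067 -0.     -0.0007]
well 0.63 [182.7 144.5] [ 0.5301 -0.0207  0.075 ]
hex 0.77 [191.  138.6] [ 0.53   -0.0168  0.046 ]
fixed_jaw 0.83 [191.7 300.5] [ 0.5118 -0.2154  0.041 ]
crank_grip 0.63 [279.1 273.9] [ 0.623  -0.0677  0.24  ]
crank_knob 0.61 [278.3 103.5] [0.6227 0.0071 0.243 ]
```

View pics/w2.png

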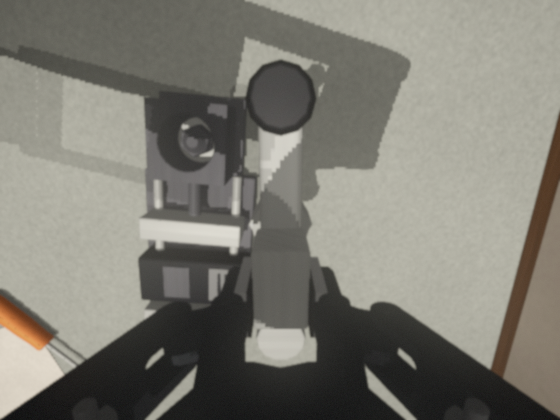

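The crank hangs upright in the gripper with its knob at (281,97). The well rim is around (187,138). I'll fit the rim more exactly in an enlarged crop.

```bash
python3 - <<'E'
from h import *
np.set_printoptions(precision=4,suppress=True)
im=cv2.imread("pics/w2.png");c=im[85:195,135:255]
c=np.clip(c.astype(float)*2.5,0,255).astype(np.uint8)
# overlay predicted rim for candidate centre
m=camera_model("wrist");f=210/np.tan(np.radians(m["vfov"])/2);R=np.array(m["R"]);t=np.array(m["t"])
def proj(X): q=R@np.array(X)+t; return np.array([f*q[0]/q[2]+m["cx"],f*q[1]/q[2]+m["cy"]])
S=5;b=cv2.resize(c,None,fx=S,fy=S,interpolation=cv2.INTER_CUBIC)
for (x,y),col in {(.5305,-.023):(0,255,0)}.items():
    P=np.array([(proj([x+.027*np.cos(a),y+.027*np.sin(a),.075])-[135,85])*S for a in np.linspace(0,6.283,60)])
    cv2.polylines(b,[P.astype(np.int32)],True,col,1)
cv2.imwrite("pics/w2c.png",b)
print(onz("wrist",(281,97),.264),proj([.6246,-.0791,.24]),proj([.6246,.0009,.264]))
E
```

```text
[0.6237 0.0079 0.264 ] [282.3272 294.7229] [283.6731 120.3934]
```

View pics/w2c.png

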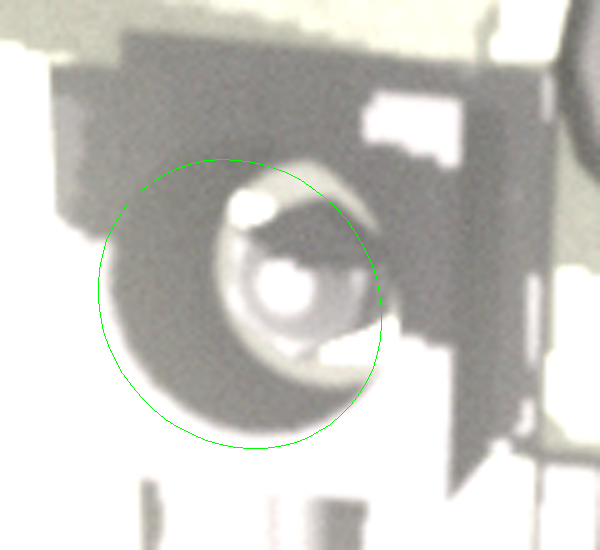

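The overlay shows the real rim about 2.5 px right of and above my circle, so the well centre is ≈ (0.532,-0.0205). The crank seems to sit several mm along +y in the hand, so I'll cross-check that.

```bash
python3 - <<'E'
from h import *
np.set_printoptions(precision=4,suppress=True)
print(camera_model("wrist"), get_obs()["eef_pos"])
print("cone tip",onz("wrist",(192,142),.054))
im=cv2.imread("pics/w2.png")
g=cv2.cvtColor(im,cv2.COLOR_BGR2GRAY)
print(g[120:260:2,280])
k=cv2.HoughCircles(cv2.medianBlur(g,3),cv2.HOUGH_GRADIENT,1,50,param1=80,param2=15,minRadius=26,maxRadius=42);print(k)
print(onz("wrist",(281,230),.249),onz("wrist",(281,230),.217),onz("wrist",(281,62),.264),onz("wrist",(247,97),.264)-onz("wrist",(315,97),.264))
c=np.clip(im[40:400,210:350].astype(float)*2,0,255).astype(np.uint8)
cv2.imwrite("pics/w2d.png",cv2.rotate(cv2.resize(c,None,fx=2,fy=2),cv2.ROTATE_90_CLOCKWISE))
E
```

```text
{'vfov': 70.75295585124606, 'cx': 280.37514744990483, 'cy': 214.75206209126995, 'R': array([[ 1.    ,  0.0016, -0.0003],
       [ 0.0016, -0.953 ,  0.303 ],
       [ 0.0002, -0.303 , -0.953 ]]), 't': array([-0.6235, -0.1106,  0.3471])} [ 0.625  -0.0781  0.3951]
cone tip [ 0.5333 -0.02    0.054 ]
[ 85  86  86  84  68  58  58  94 187 208 208 208 208 208 208 207 207 208
 207 205 180 162 162 160 144 133 133 133 134 134 133 133 134 133 132 132
 131 131 126 121 105 103 101 103 101 103 100 102 101 100 101 101 100 100
  96  91  90  90  90  90  91  91  89  90  90  90  93  96  94  95]
[[[280.5  93.5  33.3]
  [217.5 189.5  35.9]
  [185.5 143.5  27.9]
  [ 13.5 365.5  36.9]
  [ 80.5 324.5  32.6]
  [381.5 333.5  31.8]
  [277.5 330.5  27. ]]]
[ 0.6239 -0.0425  0.249 ] [ 0.6239 -0.0545  0.217 ] [0.6237 0.0179 0.264 ] [-0.0214 -0.      0.    ]
```

View pics/w2d.png

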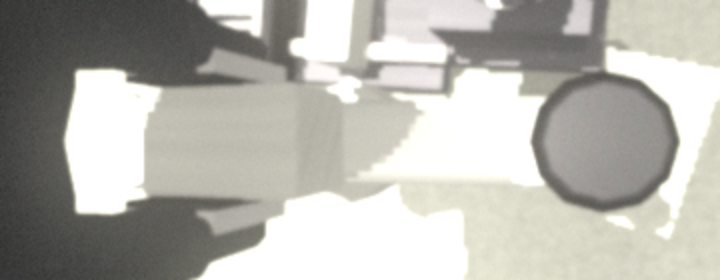

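```bash
python3 -m handwheel '[[255,-0.3,0.2,0,0],[255,-0.6,0.4,0,0],[255,-0.76,0.433,0,0],[255,-0.76,0.433,0,0],[255,-0.76,0.433,0,0],[255,-0.76,0.433,-0.15,0],[255,-0.76,0.433,-0.28,0],[255,-0.76,0.433,-0.28,0]]' 90 && python3 -m handwheel '[[255,0,0,-0.03,0],[255,0,0,-0.06,0],[255,0,0,-0.09,0],[255,0,0,-0.12,0],[255,0,0,-0.12,0]]'
```

```text
t: 6.22
eef_pos: [0.5333, -0.0271, 0.3586]
orientation: [0.707, 0.707, -0.001, -0.002]
ft_force: [-1.8, 0.2, -6.1]
grip_width: 0.289
finger_force: 93.7
t: 6.63
eef_pos: [0.5338, -0.0273, 0.3466]
orientation: [0.707, 0.707, -0.0, -0.0]
ft_force: [-0.4, -0.8, -5.5]
grip_width: 0.283
finger_force: 94.0
```

```bash
python3 - <<'E'
from h import *
save("side","s3.png")
im=cv2.imread("pics/s3.png");cv2.imwrite("pics/s3c.png",cv2.resize(np.clip(im[130:290,220:400].astype(float)*1.6,0,255).astype(np.uint8),None,fx=3.5,fy=3.5))
E
```

```text
(no output)
```

View pics/s3c.png

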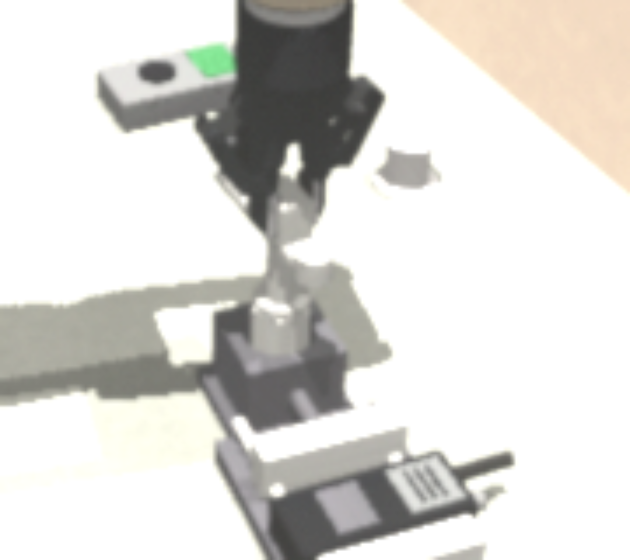

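The side view shows the crank's socket sunk into the tower's well with no contact force. I'll keep lowering it to the hex.

```bash
python3 -m handwheel '[[255,0,0,-0.04,0],[255,0,0,-0.08,0],[255,0,0,-0.12,0],[255,0,0,-0.15,0],[255,0,0,-0.15,0]]' && python3 -m handwheel '[[255,0,0,-0.02,0],[255,0,0,-0.04,0],[255,0,0,-0.06,0],[255,0,0,-0.06,0]]'
```

```text
t: 7.1
eef_pos: [0.5333, -0.0272, 0.3277]
orientation: [0.707, 0.707, -0.001, -0.001]
ft_force: [-0.2, -0.4, -5.2]
grip_width: 0.285
finger_force: 94.0
t: 7.43
eef_pos: [0.5342, -0.0274, 0.3234]
orientation: [0.707, 0.707, 0.0, 0.001]
ft_force: [-2.5, 0.2, 3.4]
grip_width: 0.283
finger_force: 95.3
```

```bash
python3 -m handwheel '[[255,0,0,-0.015,0],[255,0,0,-0.025,0],[255,0,0,-0.025,-0.05],[255,0,0,-0.025,-0.1],[255,0,0,-0.025,-0.15],[255,0,0,-0.025,-0.2],[255,0,0,-0.025,-0.2]]'; python3 -c "
from rig import get_obs;o=get_obs();print(o['torque'],o['joint_positions'])"
```

```text
t: 8.02
eef_pos: [0.5347, -0.0275, 0.3232]
orientation: [0.81, 0.586, 0.001, 0.001]
ft_force: [-5.5, 0.9, 17.5]
grip_width: 0.282
finger_force: 97.1
[ 0.49777664  1.73943274 -0.04262966] [-1.98587599e-01  7.98360206e-02  1.84228914e+00 -1.92772701e-04
  1.21564214e+00  1.19683914e-01]
```

```bash
python3 -m handwheel '[[255,-0.015,0.003,0,0],[255,-0.018,0.004,0,-0.05],[255,-0.022,0.006,0,-0.1],[255,-0.026,0.008,0,-0.15],[255,-0.029,0.01,0,-0.2],[255,-0.029,0.01,0,-0.2]]'; python3 -c "
from rig import get_obs;o=get_obs();print(o['torque'],o['joint_positions'][5])"
```

```text
t: 8.52
eef_pos: [0.5317, -0.0265, 0.3229]
orientation: [0.892, 0.452, 0.002, 0.002]
ft_force: [-2.9, -0.9, 10.4]
grip_width: 0.283
finger_force: 96.3
[0.03821102 0.69368314 0.04795431] 0.43476882253925714
```

```bash
python3 -m handwheel '[[255,0,0,-0.01,0],[255,-0.003,0.003,-0.015,-0.05],[255,-0.006,0.006,-0.015,-0.1],[255,-0.009,0.008,-0.015,-0.15],[255,-0.011,0.011,-0.015,-0.2],[255,-0.015,0.015,-0.015,-0.26],[255,-0.018,0.021,-0.015,-0.33],[255,-0.018,0.021,-0.015,-0.33]]'; python3 -c "
from rig import get_obs;o=get_obs();print(o['torque'],o['joint_positions'][5])"
```

```text
t: 9.18
eef_pos: [0.5291, -0.0233, 0.3178]
orientation: [0.978, 0.209, 0.002, 0.0]
ft_force: [5.1, 1.9, -6.3]
grip_width: 0.291
finger_force: 93.8
[ 0.34754862 -1.32006284  0.04806179] 0.9565750303608307
```

```bash
python3 -m handwheel '[[255,0,0,-0.02,0],[255,0,0,-0.05,0],[255,0,0,-0.05,0]]'; python3 -c "
from rig import get_obs;o=get_obs();print(o['torque'],o['joint_positions'][5])"
```

```text
t: 9.43
eef_pos: [0.5296, -0.0233, 0.3143]
orientation: [0.977, 0.212, 0.003, 0.0]
ft_force: [1.1, 3.7, 9.1]
grip_width: 0.286
finger_force: 96.0
[ 0.87816305 -0.35395999  0.26452769] 0.9488559140049114
```

```bash
python3 -m handwheel '[[255,0,0,-0.03,0],[255,0,0,-0.06,0.02],[255,0,0,-0.08,-0.02],[255,0,0,-0.08,0],[255,0,0,-0.08,0]]'; python3 -c "
from rig import get_obs;o=get_obs();print(o['torque'],o['joint_positions'][5])"
```

```text
t: 9.85
eef_pos: [0.5298, -0.0233, 0.3064]
orientation: [0.977, 0.213, 0.003, 0.001]
ft_force: [-2.5, 3.7, 18.4]
grip_width: 0.287
finger_force: 97.1
[1.13386543 0.52333592 0.286937  ] 0.9476726669334692
```

```bash
python3 -m handwheel '[[255,0,0,-0.02,0.01],[255,0,0,-0.04,-0.01],[255,0,0,-0.05,0.01],[255,0,0,-0.06,0],[255,0,0,-0.06,0]]'; python3 -c "
from rig import get_obs;o=get_obs();print(o['torque'],o['joint_positions'][5])"
```

```text
t: 10.27
eef_pos: [0.5298, -0.0233, 0.2998]
orientation: [0.977, 0.212, 0.003, 0.001]
ft_force: [-7.2, 3.3, 24.8]
grip_width: 0.287
finger_force: 98.2
[1.2870741  1.1671975  0.26711112] 0.9493774554677322
```

```bash
python3 -m handwheel '[[255,0.008,-0.004,-0.01,0.01],[255,0.008,-0.004,-0.02,-0.01],[255,0.008,-0.004,-0.02,0],[255,0.008,-0.004,-0.02,0]]'; python3 -c "
from rig import get_obs;o=get_obs();print(o['torque'],o['joint_positions'][5])"
```

```text
t: 10.6
eef_pos: [0.5308, -0.0236, 0.2998]
orientation: [0.977, 0.212, 0.003, 0.0]
ft_force: [-15.3, 6.0, 42.4]
grip_width: 0.286
finger_force: 100.5
[ 1.76049587  2.89578328 -0.23933119] 0.9485517775036907
```

z stopped at 0.2998 as the force rose, so the crank origin is ≈ 22 mm above the bench and fully seated. Next I'll let go, rise and measure.

```bash
python3 -m handwheel '[[255,-0.008,0.004,0.025,0],[0,-0.008,0.004,0.025,0],[0,-0.008,0.004,0.025,0],[0,-0.008,0.004,0.025,0],[0,-0.008,0.004,0.3,0],[0,-0.008,0.004,0.6,0],[0,-0.008,0.004,0.8,0],[0,-0.008,0.004,0.8,0]]'  && python3 -m handwheel '[[0,0,0,0,0],[0,0,0,0,0]]'
python3 - <<'E'
from h import *
np.set_printoptions(precision=4,suppress=True)
o=get_obs();print(o["eef_pos"],o["orientation"])
save("wrist","w4.png")
for n,z in {"crank":0.022,"crank_grip":.138,"crank_knob":.1465,"jaw":.02,"fixed_jaw":.041}.items():
    for r in place_of("wrist",n)[:1]: print(n,np.round(r["p"],2),np.round(r["uv"],1),onz("wrist",r["uv"],z))
E
```

```text
t: 11.27
eef_pos: [0.5297, -0.0241, 0.3936]
orientation: [0.977, 0.211, 0.004, 0.002]
ft_force: [1.4, -0.7, 0.5]
grip_width: 0.997
finger_force: 0.0
t: 11.43
eef_pos: [0.5278, -0.0236, 0.3867]
orientation: [0.978, 0.211, -0.001, -0.0]
ft_force: [-1.3, -0.1, -0.9]
grip_width: 1.004
finger_force: 0.0
[ 0.5278 -0.0236  0.3867] [ 0.9776  0.2107 -0.0009 -0.0003]
crank 0.57 [281.7 187.8] [ 0.5293 -0.0217  0.022 ]
crank_grip 0.8 [281.7 218.8] [ 0.5306 -0.0208  0.138 ]
crank_knob 0.86 [280.7 106.5] [0.6045 0.0134 0.1465]
jaw 0.73 [353.4 227.3] [ 0.5208 -0.1208  0.02  ]
fixed_jaw 0.65 [426.4 273. ] [ 0.5105 -0.2199  0.041 ]
```

View pics/w4.png

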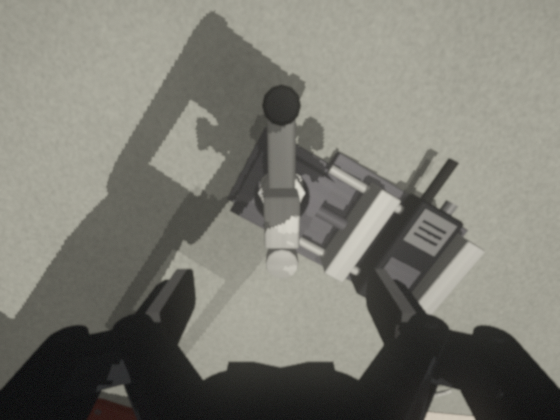

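The crank is seated in the tower, with its grip at (282,205), knob at (281,105) and balance weight at (282,262). The jaw is still open from the radio, and the knob is at (0.605,0.013) in the world.

```bash
python3 -m handwheel '[[0,0.3,0.15,0,0],[0,0.637,0.307,0,0],[0,0.637,0.307,0,0],[0,0.637,0.307,-0.2,0],[0,0.637,0.307,-0.45,0],[0,0.637,0.307,-0.66,0],[0,0.637,0.307,-0.66,0]]' 40 && python3 -m handwheel '[[100,0,0,0,0],[200,0,0,0,0],[255,0,0,0,0],[255,0,0,0,0],[255,0,0,0,0],[255,0,0,0,0],[255,0,0,0,0]]' 40
```

```text
t: 12.32
eef_pos: [0.6021, 0.0136, 0.3018]
orientation: [0.978, 0.211, -0.005, -0.002]
ft_force: [-0.9, 0.5, -0.7]
grip_width: 1.004
finger_force: 0.0
t: 12.9
eef_pos: [0.6053, 0.0133, 0.3105]
orientation: [0.978, 0.21, 0.002, 0.001]
ft_force: [1.1, -0.3, 4.7]
grip_width: 0.269
finger_force: 39.3
```

```bash
python3 - <<'E'
import numpy as np
p=24.5
for c in range(5):
    a=np.radians(p-12*np.arange(9)); q=.08/.12*np.c_[np.cos(a),np.sin(a)]; q-=q[0]
    print(p,"["+",".join("[255,%.3f,%.3f,0,0]"%tuple(r) for r in q[1:])+"]"); p-=96
E
```

```text
24.5 [[255,0.044,-0.132,0,0],[255,0.060,-0.271,0,0],[255,0.047,-0.409,0,0],[255,0.005,-0.542,0,0],[255,-0.064,-0.664,0,0],[255,-0.156,-0.768,0,0],[255,-0.268,-0.851,0,0],[255,-0.395,-0.909,0,0]]
-71.5 [[255,-0.136,-0.030,0,0],[255,-0.275,-0.031,0,0],[255,-0.412,-0.004,0,0],[255,-0.540,0.052,0,0],[255,-0.653,0.133,0,0],[255,-0.747,0.236,0,0],[255,-0.818,0.356,0,0],[255,-0.862,0.488,0,0]]
-167.5 [[255,-0.016,0.138,0,0],[255,-0.002,0.277,0,0],[255,0.039,0.410,0,0],[255,0.108,0.531,0,0],[255,0.200,0.636,0,0],[255,0.313,0.719,0,0],[255,0.439,0.777,0,0],[255,0.575,0.807,0,0]]
-263.5 [[255,0.139,0.001,0,0],[255,0.276,-0.027,0,0],[255,0.404,-0.082,0,0],[255,0.517,-0.163,0,0],[255,0.611,-0.266,0,0],[255,0.682,-0.386,0,0],[255,0.726,-0.518,0,0],[255,0.742,-0.657,0,0]]
-359.5 [[255,-0.013,-0.139,0,0],[255,-0.055,-0.272,0,0],[255,-0.124,-0.393,0,0],[255,-0.216,-0.497,0,0],[255,-0.328,-0.580,0,0],[255,-0.455,-0.638,0,0],[255,-0.591,-0.668,0,0],[255,-0.731,-0.669,0,0]]
```

```bash
python3 -m handwheel '[[255,0.044,-0.132,0,0],[255,0.060,-0.271,0,0],[255,0.047,-0.409,0,0],[255,0.005,-0.542,0,0],[255,-0.064,-0.664,0,0],[255,-0.156,-0.768,0,0],[255,-0.268,-0.851,0,0],[255,-0.395,-0.909,0,0]]'
```

```text
t: 13.57
eef_pos: [0.5584, -0.097, 0.3109]
orientation: [0.978, 0.21, 0.003, 0.002]
ft_force: [5.5, -0.3, 2.8]
grip_width: 0.268
finger_force: 39.3
```

```bash
python3 -m handwheel '[[255,-0.136,-0.030,0,0],[255,-0.275,-0.031,0,0],[255,-0.412,-0.004,0,0],[255,-0.540,0.052,0,0],[255,-0.653,0.133,0,0],[255,-0.747,0.236,0,0],[255,-0.818,0.356,0,0],[255,-0.862,0.488,0,0]]' && python3 -m handwheel '[[255,-0.016,0.138,0,0],[255,-0.002,0.277,0,0],[255,0.039,0.410,0,0],[255,0.108,0.531,0,0]]'
```

```text
t: 14.23
eef_pos: [0.4538, -0.0379, 0.3104]
orientation: [0.978, 0.21, 0.001, 0.002]
ft_force: [3.3, -4.2, 0.5]
grip_width: 0.265
finger_force: 39.3
t: 14.57
eef_pos: [0.467, 0.0265, 0.31]
orientation: [0.978, 0.211, 0.001, 0.002]
ft_force: [2.5, -7.9, 0.8]
grip_width: 0.268
finger_force: 39.6
```

```bash
python3 -m handwheel '[[255,0.044,0.055,0,0],[255,0.092,0.105,0,0],[255,0.146,0.150,0,0],[255,0.205,0.188,0,0]]' && python3 -m handwheel '[[255,0.062,0.032,0,0],[255,0.126,0.058,0,0],[255,0.194,0.077,0,0],[255,0.262,0.088,0,0]]'
python3 - <<'E'
from h import *
read_camera("side");read_camera("scene")
for c in ["side","scene"]:
    for n,z in (("jaw",.02),("fixed_jaw",.041)):
        for r in place_of(c,n)[:1]: print(c,n,round(r["p"],2),onz(c,r["uv"],z))
E
```

```text
t: 14.9
eef_pos: [0.4918, 0.0488, 0.3097]
orientation: [0.978, 0.211, -0.0, 0.001]
ft_force: [-2.8, -4.3, 7.5]
grip_width: 0.266
finger_force: 40.4
t: 15.23
eef_pos: [0.5231, 0.0595, 0.3097]
orientation: [0.978, 0.211, -0.001, 0.0]
ft_force: [-3.9, -2.5, 9.4]
grip_width: 0.263
finger_force: 40.4
side jaw 0.92 [ 0.53207984 -0.1512314   0.02      ]
side fixed_jaw 0.71 [ 0.5132327  -0.21832417  0.041     ]
scene jaw 0.76 [ 0.52889884 -0.13829724  0.02      ]
scene fixed_jaw 0.75 [ 0.5141254 -0.2201336  0.041    ]
```

```bash
python3 -m handwheel '[[255,0.07,0.004,0,0],[255,0.139,0.001,0,0],[255,0.139,0.001,0,0]]' && python3 -m handwheel '[[255,0.069,-0.011,0,0],[255,0.137,-0.028,0,0],[255,0.137,-0.028,0,0]]'
```

```text
t: 15.78
eef_pos: [0.5402, 0.0596, 0.3097]
orientation: [0.978, 0.21, -0.0, -0.0]
ft_force: [-2.1, 0.6, 8.9]
grip_width: 0.261
finger_force: 40.4
t: 16.03
eef_pos: [0.5567, 0.0564, 0.3097]
orientation: [0.978, 0.21, 0.0, -0.001]
ft_force: [-2.9, 2.6, 8.4]
grip_width: 0.264
finger_force: 40.4
```

```bash
python3 -m handwheel '[[255,0.065,-0.024,0,0],[255,0.128,-0.055,0,0],[255,0.128,-0.055,0,0]]' && python3 -m handwheel '[[255,0.058,-0.037,0,0],[255,0.113,-0.081,0,0],[255,0.113,-0.081,0,0]]'
```

```text
t: 16.28
eef_pos: [0.5721, 0.0498, 0.3098]
orientation: [0.978, 0.21, 0.0, -0.001]
ft_force: [-1.6, 2.2, 8.8]
grip_width: 0.264
finger_force: 40.3
t: 16.53
eef_pos: [0.5857, 0.0401, 0.3099]
orientation: [0.978, 0.21, 0.001, -0.001]
ft_force: [-0.6, 4.2, 8.7]
grip_width: 0.27
finger_force: 40.3
```

```bash
python3 -m handwheel '[[255,0.05,-0.05,0,0],[255,0.094,-0.103,0,0],[255,0.094,-0.103,0,0]]' && python3 -m handwheel '[[255,0.038,-0.058,0,0],[255,0.071,-0.12,0,0],[255,0.071,-0.12,0,0]]'
```

```text
t: 16.78
eef_pos: [0.5971, 0.0278, 0.31]
orientation: [0.978, 0.21, 0.001, -0.001]
ft_force: [1.1, 3.6, 7.0]
grip_width: 0.268
finger_force: 40.3
t: 17.03
eef_pos: [0.6057, 0.0133, 0.3102]
orientation: [0.978, 0.21, 0.002, -0.001]
ft_force: [2.0, 4.3, 7.4]
grip_width: 0.266
finger_force: 40.3
```

```bash
python3 -m handwheel '[[255,0.025,-0.065,0,0],[255,0.044,-0.132,0,0],[255,0.044,-0.132,0,0]]' && python3 -m handwheel '[[255,0.01,-0.069,0,0],[255,0.016,-0.139,0,0],[255,0.016,-0.139,0,0]]'
python3 - <<'E'
from h import *
save("side","s5.png")
im=cv2.imread("pics/s5.png");cv2.imwrite("pics/s5c.png",cv2.resize(np.clip(im[150:310,240:400].astype(float)*1.5,0,255).astype(np.uint8),None,fx=3.7,fy=3.7))
E
```

```text
t: 17.28
eef_pos: [0.6107, -0.0007, 0.3104]
orientation: [0.978, 0.21, 0.002, -0.004]
ft_force: [0.4, 12.0, 9.9]
grip_width: 0.267
finger_force: 41.5
t: 17.53
eef_pos: [0.6127, -0.0145, 0.3111]
orientation: [0.978, 0.211, 0.003, -0.006]
ft_force: [1.0, 23.8, 13.2]
grip_width: 0.261
finger_force: 45.3
```

View pics/s5c.png

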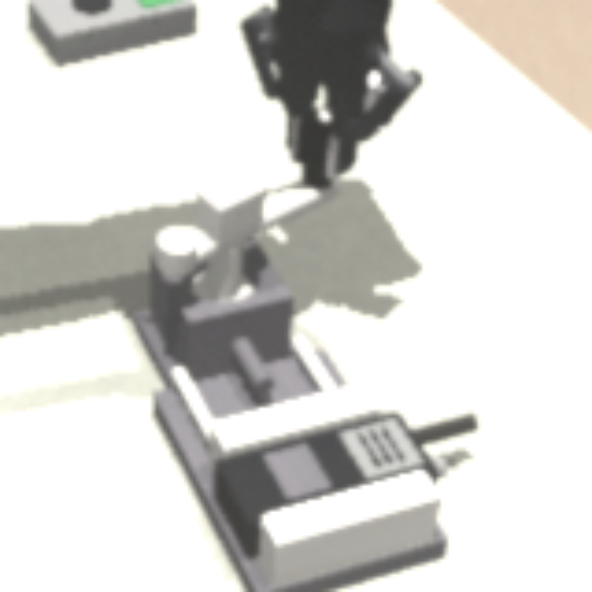

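The side view shows the moving jaw's face flush against the radio, with the radio against the fixed jaw. The tangential force has risen from 4 to 24 N. I'll nudge it slightly further, then release.

```bash
python3 -m handwheel '[[255,-0.002,-0.03,0,0],[255,-0.002,-0.05,0,0],[255,-0.002,-0.05,0,0],[255,-0.002,-0.05,0,0]]' && python3 -m handwheel '[[200,0,0.045,0,0],[100,0,0.045,0,0],[0,0,0.045,0,0],[0,0,0.045,0,0],[0,0,0.045,0,0],[0,0,0.045,0.3,0],[0,0,0.045,0.6,0],[0,0,0.045,0.8,0]]' && python3 -m handwheel '[[0,-0.8,-0.2,0.1,0],[0,-0.8,-0.2,0.1,0],[0,-0.8,-0.2,0.1,0],[0,-0.8,-0.2,0.1,0],[0,-0.8,-0.2,0.1,0]]'
python3 - <<'E'
from h import *
np.set_printoptions(precision=4,suppress=True)
print(get_obs()["eef_pos"])
save("wrist","w6.png")
read_camera("side")
for c in("wrist","side"):
  for n,z in {"crank":.022,"crank_grip":.138,"crank_knob":.1465,"jaw":.02,"radio":.02,"fixed_jaw":.041}.items():
    for r in place_of(c,n)[:1]: print(c,n,np.round(r["p"],2),np.round(r["uv"],1),onz(c,r["uv"],z))
E
```

```text
t: 17.92
eef_pos: [0.6126, -0.018, 0.3114]
orientation: [0.977, 0.211, 0.004, -0.008]
ft_force: [1.7, 31.3, 14.7]
grip_width: 0.262
finger_force: 47.3
t: 18.58
eef_pos: [0.6119, -0.0204, 0.4074]
orientation: [0.978, 0.21, 0.001, 0.0]
ft_force: [0.6, -0.3, 1.6]
grip_width: 1.002
finger_force: 0.0
t: 19.0
eef_pos: [0.5151, -0.0445, 0.4171]
orientation: [0.978, 0.21, 0.001, 0.0]
ft_force: [0.1, -1.0, -0.5]
grip_width: 1.0
finger_force: 0.0
[ 0.5151 -0.0445  0.4171]
wrist crank 0.84 [270.7 170.4] [ 0.5275 -0.0239  0.022 ]
wrist crank_grip 0.94 [268.7 185.5] [ 0.5334 -0.0231  0.138 ]
wrist crank_knob 0.61 [276.1  83.2] [0.6082 0.0034 0.1465]
wrist jaw 0.89 [362.1 215.9] [ 0.5216 -0.1555  0.02  ]
wrist radio 0.74 [383.5 228.6] [ 0.5177 -0.1897  0.02  ]
wrist fixed_jaw 0.73 [406.2 245. ] [ 0.5141 -0.2167  0.041 ]
side crank 0.92 [300.7 236.3] [ 0.5459 -0.0125  0.022 ]
side crank_knob 0.75 [319.4 191.4] [ 0.6002 -0.0036  0.1465]
side jaw 0.67 [319.  272.3] [ 0.5261 -0.1469  0.02  ]
side radio 0.75 [326.5 287.4] [ 0.518  -0.1972  0.02  ]
side fixed_jaw 0.65 [335.2 287.8] [ 0.5247 -0.2228  0.041 ]
```

View pics/w6.png

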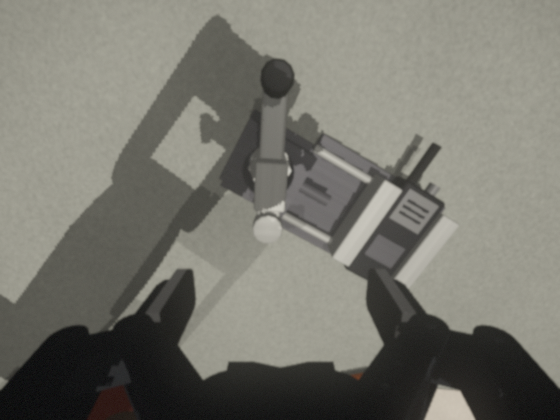

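The view shows the jaw against the radio and the crank seated and free, but the knob at (277,78) means the crank sprang back about 18° on the abrupt release. I'll take the knob again, tighten, and ease off gently before letting go.

```bash
python3 -m handwheel '[[0,0.4,0.2,0,0],[0,0.77,0.41,0,0],[0,0.77,0.41,0,0],[0,0.77,0.41,-0.3,0],[0,0.77,0.41,-0.6,0],[0,0.77,0.41,-0.9,0],[0,0.77,0.41,-0.9,0]]' 40 && python3 -m handwheel '[[100,0,0,0,0],[200,0,0,0,0],[255,0,0,0,0],[255,0,0,0,0],[255,0,0,0,0],[255,0,0,0,0],[255,0,0,0,0],[255,0,0,0,0]]' 40; python3 -m handwheel '[[255,0.01,-0.04,0,0],[255,0.01,-0.04,0,0],[255,0.01,-0.04,0,0]]'
```

```text
t: 20.28
eef_pos: [0.6048, 0.0059, 0.3]
orientation: [0.978, 0.211, -0.007, -0.002]
ft_force: [-2.5, 0.5, -1.8]
grip_width: 1.0
finger_force: 0.0
t: 20.95
eef_pos: [0.6088, 0.0059, 0.3112]
orientation: [0.978, 0.21, 0.002, -0.0]
ft_force: [1.6, 3.0, 6.5]
grip_width: 0.268
finger_force: 38.8
t: 21.2
eef_pos: [0.61, 0.0021, 0.3112]
orientation: [0.978, 0.211, 0.002, -0.001]
ft_force: [-0.1, 7.1, 8.2]
grip_width: 0.273
finger_force: 39.6
```

```bash
python3 -m handwheel '[[255,0.012,-0.06,0,0],[255,0.018,-0.12,0,0],[255,0.02,-0.18,0,0],[255,0.02,-0.2,0,0],[255,0.02,-0.2,0,0]]' && python3 -m handwheel '[[255,0,0.025,0,0],[255,0,0.05,0,0],[255,0,0.05,0,0]]' && python3 -m handwheel '[[255,0,0.025,0,0],[255,-0.002,0.04,0,0],[255,-0.002,0.04,0,0]]' && python3 -m handwheel '[[255,0,0.015,0,0],[255,-0.002,0.03,0,0],[255,-0.002,0.03,0,0]]'
```

```text
t: 21.62
eef_pos: [0.6125, -0.0174, 0.3119]
orientation: [0.977, 0.211, 0.004, -0.007]
ft_force: [0.5, 29.2, 11.9]
grip_width: 0.269
finger_force: 46.2
t: 21.87
eef_pos: [0.6124, -0.0123, 0.3118]
orientation: [0.977, 0.211, 0.003, -0.004]
ft_force: [-0.4, 21.0, 12.1]
grip_width: 0.27
finger_force: 44.9
t: 22.12
eef_pos: [0.6121, -0.0088, 0.3117]
orientation: [0.977, 0.211, 0.003, -0.003]
ft_force: [-0.9, 15.5, 10.6]
grip_width: 0.269
finger_force: 43.9
t: 22.37
eef_pos: [0.6118, -0.0061, 0.3116]
orientation: [0.977, 0.211, 0.003, -0.002]
ft_force: [-1.2, 11.7, 10.1]
grip_width: 0.271
finger_force: 43.3
```

```bash
python3 -m handwheel '[[255,0,0.015,0,0],[255,-0.002,0.03,0,0],[255,-0.002,0.03,0,0]]' && python3 -m handwheel '[[255,0,0.01,0,0],[255,-0.002,0.02,0,0],[255,-0.002,0.02,0,0],[255,-0.002,0.02,0,0]]'
```

```text
t: 22.62
eef_pos: [0.6115, -0.0034, 0.3114]
orientation: [0.978, 0.211, 0.002, -0.002]
ft_force: [-1.3, 7.7, 8.6]
grip_width: 0.263
finger_force: 42.5
t: 22.95
eef_pos: [0.6113, -0.0017, 0.3114]
orientation: [0.978, 0.211, 0.002, -0.001]
ft_force: [0.4, 6.5, 8.5]
grip_width: 0.27
finger_force: 42.0
```

```bash
python3 -m handwheel '[[255,0,0.01,0,0],[255,-0.002,0.02,0,0],[255,-0.002,0.02,0,0],[255,-0.002,0.02,0,0]]'; python3 -m handwheel '[[255,0,0.005,0,0],[255,-0.002,0.01,0,0],[255,-0.002,0.01,0,0],[255,-0.002,0.01,0,0]]'
```

```text
t: 23.28
eef_pos: [0.611, 0.0002, 0.3112]
orientation: [0.978, 0.211, 0.002, -0.0]
ft_force: [-0.8, 4.1, 8.6]
grip_width: 0.265
finger_force: 41.2
t: 23.62
eef_pos: [0.6108, 0.0011, 0.3112]
orientation: [0.978, 0.21, 0.002, -0.0]
ft_force: [-0.4, 2.1, 6.9]
grip_width: 0.271
finger_force: 40.8
```

```bash
python3 -m handwheel '[[255,-0.001,0.01,0,0],[255,-0.001,0.01,0,0],[150,-0.001,0.01,0,0],[60,-0.001,0.01,0,0],[0,-0.001,0.01,0,0],[0,-0.001,0.01,0,0],[0,-0.001,0.01,0,0]]' 20 && python3 -m handwheel '[[0,0,0,0.3,0],[0,0,0,0.6,0],[0,0,0,0.9,0],[0,0,0,0.9,0],[0,-0.4,-0.2,1,0],[0,-0.8,-0.35,1,0],[0,-0.8,-0.35,1,0],[0,-0.8,-0.35,1,0]]' && python3 -m handwheel '[[0,0,0,0,0],[0,0,0,0,0]]'
python3 - <<'E'
from h import *
np.set_printoptions(precision=4,suppress=True)
print(get_obs()["eef_pos"])
save("wrist","w7.png")
for c in("wrist",):
  for n,z in {"crank":.022,"crank_grip":.138,"crank_knob":.1465,"jaw":.02,"fixed_jaw":.041}.items():
    for r in place_of(c,n)[:1]: print(c,n,np.round(r["p"],2),np.round(r["uv"],1),onz(c,r["uv"],z))
E
```

```text
t: 24.2
eef_pos: [0.6099, 0.0017, 0.3084]
orientation: [0.978, 0.21, -0.0, -0.0]
ft_force: [0.1, -0.2, -0.1]
grip_width: 0.951
finger_force: 0.0
t: 24.87
eef_pos: [0.5113, -0.0413, 0.4285]
orientation: [0.978, 0.21, -0.001, 0.0]
ft_force: [0.7, 0.4, 0.0]
grip_width: 0.998
finger_force: 0.0
t: 25.03
eef_pos: [0.5144, -0.0402, 0.4289]
orientation: [0.978, 0.21, 0.001, 0.0]
ft_force: [0.7, 0.1, 0.2]
grip_width: 1.0
finger_force: 0.0
[ 0.5144 -0.0402  0.4289]
wrist crank 0.82 [274.7 166.4] [ 0.5309 -0.0228  0.022 ]
wrist crank_grip 0.6 [273.4 184.6] [ 0.5319 -0.0233  0.138 ]
wrist crank_knob 0.81 [278.5  86.4] [0.6065 0.0053 0.1465]
wrist jaw 0.87 [361.1 213.6] [ 0.5203 -0.1537  0.02  ]
wrist fixed_jaw 0.86 [401.2 241.1] [ 0.5123 -0.2114  0.041 ]
```

View pics/w7.png

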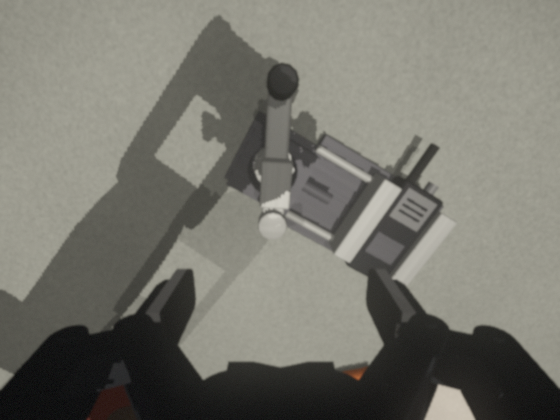

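The last view shows the crank seated and free (grip at (275,180), knob at (283,80)), the jaw flush on the radio and the gripper clear.

```bash
python3 -c "
from rig import sign_off;print(sign_off())"
```

```text
the job is handed in; nothing more can be done
None
```

The job is handed in: the crank dropped home on the hex and I wound it about 370° clockwise until the jaw held the radio. I then eased off and let go. The crank sprang back about 18° on release, so I estimate the remaining clamp force at only about 70 N. I didn't test how firmly the radio is held or receive a verdict, and nothing else was touched.

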